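# Set the coffee grinder's grind wheel to the pointer

### The arm

A 7-joint arm with a two-finger parallel gripper is mounted at the origin on the work surface. World frame = base frame: x ahead of the robot, y to its left, z up, the work surface at z = 0. Lengths are in m, angles in rad, forces in N, time in s.
With the tool pointing down it reaches from about 0.4 to 0.875 m from the base axis. Payload 4.4 kg.
Tool frame: the origin (TCP) lies on the centre line of the jaws, within the pads' length; the fingertips stand 14 mm ahead of it and the grasp point (between the pads) lies 5 mm behind it; z points along the fingers, y is the line along which they close (so a half turn about z gives the same grasp; the last joint's range is limited). The gripper opens to 85 mm and grips with 20 to 120 N. Pads are 22 mm wide; open, the fingers measure 114 mm over their backs; the gripper's body (76 mm by 85 mm) begins 54 mm behind the grasp point. The pads swing forward as they close: fully open they stand 13 mm farther back than shut.
Start: joints at [-1.298, 0.628, 0.038, 1.517, -0.027, 0.996, -0.02], TCP at [0.216, 0.613, 0.245] pointing down, gripper open.
Joint ranges: [-3.06, 3.06], [-0.37, 2.12], [-1.25, 1.32], [0.18, 2.47], [-1.1, 4.24], [0.23, 1.98], [-2.94, 2.94]. Speed limits (rad/s): [2.57, 2.57, 3.14, 3.14, 3.14, 3.14, 3.14].

### API

Orientations are given as [roll, pitch, yaw] about the fixed x, y, z axes, in that order (R = Rz(yaw) Ry(pitch) Rx(roll)).
In Python, from plant import robot gives the robot as it stands.
- The arm moves only by the tool servo_tool, never from a script. Its argument "series" is a list of rows, each a list of 3 entries, a list of its own where there are three numbers: the shift along the tool's x, y, z in cm, then the turn, a rotation vector about the tool's x, y, z in rad, then the opening in per cent of the stroke, from 0 (shut) to 100 (fully open). In form: [[[dx, dy, dz], [wx, wy, wz], fingers], ...]. A call has 1 to 8 rows; each row is the pose to reach, as a shift and turn from the pose commanded when the call began, along the tool's axes at that moment; what a row does not reach only later rows make up. A row lasts 1/12 s, in which the tool goes at most 41.7 mm and 7.16 degrees, less where a joint would pass 70% of its speed; a pose out of reach is approached as far as the arm can. A call with a gripper value outside its range is refused whole. The fingers move at their own pace and stop on an object; "force" is the grip in N (left out, the last holds). Time passes only in rows, so rows that repeat a pose let the fingers close. It gives the time, the measured TCP pose, the force, the opening and the grip force at its end, in the units of the state.
- robot.state(): the state, without advancing time (a new reading comes with each control period).
- robot.get_image(name): name is "side" or "top" or "wrist"; returns a dict with "img" (384x512x3 uint8, red, green, blue), "intrinsics" (3x3 intrinsics, pixels), "eye" and "attitude" of the camera in the world; the wrist camera has in their place "T_tool_cam" (4x4, takes a point from camera to tool coordinates, whose origin is the TCP and whose axes are the flange's). Camera axes: x right, y down, z forward; pixel columns grow to the right and rows downward; lengths in m; the calibration is good to about 2 mm. A picture is of the moment at which its call begins: read the wrist's pose just before it. There is no depth.
- robot.finish_job(): hands the job in; it is judged then, once.
Trained networks look in a picture, given as the dict that the camera call returned (one of the last four; its "shot" number tells which), for a name from the list of things; names that differ only in an ending like _2 or _b are one class to them, and where a whole thing is asked for, a point or a joint stands for the part that bears it (a point fixed in the world has none). Each returns a list of dicts, best first, with "p" (0 to 1); they miss things now and then, are a little off and sometimes report something else, mostly with a low value. They report only what shows in the picture. A call takes as long as a camera call. They do not tell look-alikes from the thing itself.
- robot.boxes_of(picture, target): "xyz" ([x, y, z] in m, in the coordinates of the camera as it stood for that picture, good to about 4 mm: the middle of the surface that is visible of it).
- robot.pinpoint(picture, target): "xyz" ([x, y, z] in m, in the coordinates of the camera as it stood for that picture, good to about 4 mm: a listed point, or the origin of a listed thing).
The state is a dict: "t": time; "qpos": joint angles; "qvel": joint speeds; "joint_efforts": joint torques, N m; "position": TCP position; "tool_rot": TCP orientation; "contact_force": force on the tool from outside, world axes, zero at the start; "ft_torque": the same for the moment, N m; "width": finger opening in m; "grasp_force": force on a finger pad.
Only numpy, scipy, OpenCV 4.12 (cv2) and the standard library are available. Lean on these libraries where they do the work, as an engineer would, in place of code of your own. Each camera call takes 0.05 s, during which the arm holds its last target. There are 200 camera calls.

### The job

Set the grind on the coffee grinder: with a fingertip, flick the lugged wheel on its top anticlockwise (seen from above) click by click until the lug that carries the small round stud stands exactly at the fixed pointer on the front of the grinder's top. Do not run past the pointer, leave the wheel clicked in place with nothing touching it, and do not disturb the mug, jar, spoon and cup around it.

Things in the scene. Friction and masses are not known exactly. Their poses are not given: they have to be found in the camera images.
- grinder: coffee grinder, fixed to the worktop: black foot 200 x 150 mm, steel column, black head 170 x 156 mm whose flat top (deck) is 170 mm above the worktop. Origin on the worktop straight below the wheel's axis; own x points to its front (chute and pointer side), z up. It stands at any place and is turned up to 40 degrees either way
- grind_wheel (a joint): turn of the wheel about its upright axis (rad), growing anticlockwise seen from above. 0: studded lug exactly at the pointer; starts two to five clicks short (negative). It clicks into a rest every 45 degrees (0.785 rad). Pushed past half-way it snaps on to the next rest by itself, else it springs back; about 3 N at a lug's end does it. End stops at -4.32 and +1.18
- wheel_centre (a point): on the wheel's axis, level with its top, 200 mm above the worktop. Flat aluminium wheel: drum 64 mm across with 8 radial lugs 45 degrees apart, each 8 mm wide, ending 55 mm from the axis, 178 to 200 mm above the worktop; gaps between lug ends 35 mm. At every rest one lug points at the pointer. A fixed grey cap, 54 mm across, 10 mm high, sits on its middle
- mark_stud (a point): top of the dark round stud, 11 mm across and 12 mm high, on one lug, 46 mm from the wheel's axis and 212 mm above the worktop; it turns with the wheel
- pointer_tip (a point): tip of the flat steel wedge (4 mm high, 18 mm long, 18 mm wide at its outer end) lying on the deck at the grinder's front, its tip towards the wheel, 60 mm from the axis, 174 mm above the worktop
- mug: loose white mug, 80 mm across, 90 mm tall, handle on one side, standing to the grinder's left (own +y). Origin at the centre of its underside. To be left alone
- bean_jar: loose closed jar, 72 mm across, 120 mm tall, to the grinder's right (own -y). Origin at the centre of its underside. To be left alone
- spoon: loose steel spoon 150 mm long lying on the worktop in front of the grinder. Origin near its middle, x along it. To be left alone
- catch_cup: loose steel cup, 48 mm across, 50 mm tall, standing on the grinder's foot under the chute. Origin at the centre of its underside. To be left alone
There are look-alikes about, which are no part of the job. There is more than one size of the grinder; the job needs the largest.

How it is judged:
By the outcome, as a careful person would: the job done as asked, in the order asked, and still so for the second after the job is handed in, with the robot touching nothing.
It also fails if it takes over 72 s, if anything falls off the work surface, if the arm or the gripper's body presses on something with over 40 N, if the wrist force passes 120 N, or if a joint passes its speed limit or range.

## Working session

There is one attempt and no reset: what is moved stays moved. The work goes in short steps, Python scripts to look and compute and a tool call to move; the robot and the scene stay as the last step left them, time stands still between calls to the robot, and variables do not carry over. Pictures are saved under pics/ and viewed, at most 10 in all, crops included, and the job is handed in when it is done.

Besides the shell and the picture viewer there is one more tool, called after ">>>" as name(argument=value, ...), one argument or row to a line, values as JSON. servo_tool: Moves the arm, as the interface text tells. Its arguments: {"type":"object","properties":{"series":{"type":"array"},"force":{"type":"number"}},"required":["series"]}

```bash
mkdir -p pics; cat > h.py <<'E'
import numpy as np, cv2
from plant import robot
from scipy.spatial.transform import Rotation as R
def att(a):
    a=np.array(a,float)
    if a.shape==(3,3): return a
    if a.size==3: return R.from_euler('xyz',a).as_matrix()
    return R.from_quat(a).as_matrix()
def T(p,s=None):
    M=np.eye(4)
    if 'T_tool_cam' in p:
        W=np.eye(4);W[:3,:3]=att(s['tool_rot']);W[:3,3]=s['position'];return W@np.array(p['T_tool_cam'])
    M[:3,:3]=att(p['attitude']);M[:3,3]=p['eye'];return M
def shot(n,save=None):
    s=robot.state();p=robot.get_image(n);M=T(p,s)
    if save: cv2.imwrite('pics/'+save,p['img'][:,:,::-1])
    return p,M
def find(p,M,t,f='pinpoint'):
    return [(round(d['p'],2),np.round((M@np.r_[d['xyz'],1])[:3],3)) for d in getattr(robot,f)(p,t)]
def pix(p,M,X):
    c=np.linalg.inv(M)@np.r_[X,1]; u=np.array(p['intrinsics'])@c[:3]; return u[:2]/u[2]
E
python3 - <<'E'
from h import *
s=robot.state();print(s['tool_rot'],s['position'],s['t'])
for n in ['top','side']:
    p,M=shot(n,n+'1.png'); print(n,p['attitude'],p['eye'])
    for t in ['grinder','wheel_centre','mark_stud','pointer_tip','mug','bean_jar','spoon','catch_cup']: print(t,find(p,M,t))
a=cv2.imread('pics/top1.png')
E
```

```text
[-3.13969248e+00  1.96427947e-05  2.80283636e+00] [0.21579467 0.61249507 0.24439768] 0.0
top [-2.99515275 -0.01505362 -1.5454659 ] [0.41931967 0.04998306 1.18610763]
grinder [(0.85, array([ 0.784, -0.078,  0.   ]))]
wheel_centre [(0.92, array([ 0.51 , -0.013,  0.199])), (0.65, array([ 0.371, -0.272,  0.14 ])), (0.6, array([ 0.786, -0.082,  0.14 ]))]
mark_stud [(0.72, array([ 0.816, -0.067,  0.147])), (0.63, array([ 0.494, -0.047,  0.213])), (0.51, array([ 0.4  , -0.256,  0.149]))]
pointer_tip [(0.91, array([0.564, 0.016, 0.174])), (0.91, array([ 0.404, -0.253,  0.123])), (0.7, array([ 0.826, -0.061,  0.12 ])), (0.22, array([ 0.577, -0.164,  0.001]))]
mug [(0.74, array([ 0.418,  0.162, -0.001])), (0.16, array([0.563, 0.019, 0.174]))]
bean_jar [(0.56, array([ 0.583, -0.163, -0.002]))]
spoon [(0.66, array([0.664, 0.089, 0.002]))]
catch_cup []
side [-2.18158032e+00  5.27442498e-04 -2.69305599e+00] [0.28544627 0.68737983 0.66288479]
grinder [(0.89, array([ 0.514, -0.01 ,  0.004])), (0.85, array([ 0.787, -0.081,  0.001])), (0.72, array([ 0.372, -0.278,  0.   ]))]
wheel_centre [(0.7, array([ 0.511, -0.01 ,  0.2  ])), (0.57, array([ 0.79 , -0.081,  0.141])), (0.57, array([ 0.371, -0.271,  0.14 ]))]
mark_stud [(0.74, array([ 0.494, -0.057,  0.214])), (0.63, array([ 0.814, -0.067,  0.149])), (0.58, array([ 0.4  , -0.254,  0.147]))]
pointer_tip [(0.95, array([0.571, 0.02 , 0.177])), (0.84, array([ 0.405, -0.248,  0.123])), (0.59, array([ 0.827, -0.065,  0.123]))]
mug [(0.69, array([0.414, 0.162, 0.001]))]
bean_jar []
spoon [(0.73, array([0.666, 0.089, 0.001]))]
catch_cup [(0.6, array([0.56 , 0.01 , 0.023]))]
```

View pics/top1.png

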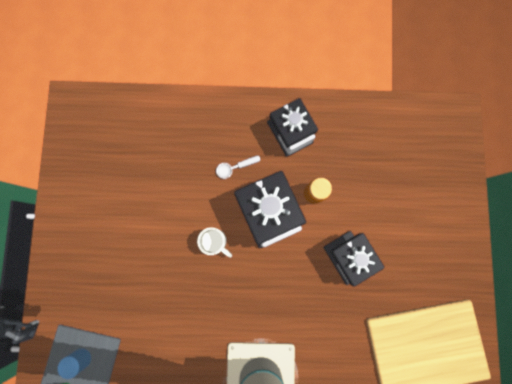

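View pics/side1.png

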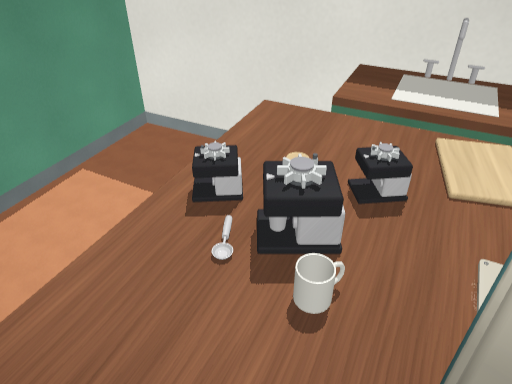

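The top view shows the large grinder at about pixel (270,207), with its stud at (288,212) and its pointer at (260,183). That puts the stud about −135° from the pointer, so three clicks. The two smaller grinders, at (294,120) and (360,260), are look-alikes. I'll move to hover with the fingers shut.

>>> servo_tool(
  series=[
    [[0,0,-3],[0,0,0],0],
    [[-53.8,-46.6,-4],[0,0,1.145],0],
    [[-53.8,-46.6,-4],[0,0,1.145],0],
    [[-53.8,-46.6,-4],[0,0,1.145],0],
    [[-53.8,-46.6,-4],[0,0,1.145],0],
    [[-53.8,-46.6,-4],[0,0,1.145],0],
    [[-53.8,-46.6,-4],[0,0,1.145],0],
    [[-53.8,-46.6,-4],[0,0,1.145],0],
  ],
  force=20,
)

```text
t: 1.57
position: [0.3611, 0.358, 0.2798]
tool_rot: [3.141, -0.001, 1.922]
contact_force: [1.1, 1.2, 0.1]
width: 0.0001
grasp_force: 0.0
```

```bash
cat >> h.py <<'E'
def go(xyz,yaw):
    s=robot.state();Rt=att(s['tool_rot']);Rg=R.from_euler('xyz',[np.pi,0,np.radians(yaw)]).as_matrix()
    print('t',round(s['t'],2),'pos',np.round(s['position'],4),'rpy',np.round(s['tool_rot'],3),'F',np.round(s['contact_force'],1),'w',round(s['width'],4))
    print('shift cm',np.round(Rt.T@(np.array(xyz)-s['position'])*100,2),'turn',np.round(R.from_matrix(Rt.T@Rg).as_rotvec(),3))
E
python3 -c "
from h import *
go([.569,-.006,.285],95)"
```

```text
t 1.57 pos [0.3611 0.358  0.2798] rpy [ 3.141e+00 -1.000e-03  1.922e+00] F [1.1 1.2 0.1] w 0.0001
shift cm [-41.33   7.01  -0.55] turn [ 0.    -0.001  0.264]
```

>>> servo_tool(
  series=[
    [[-38,6.5,-0.5],[0,0,0.26],0],
    [[-38,6.5,-0.5],[0,0,0.26],0],
    [[-38,6.5,-0.5],[0,0,0.26],0],
    [[-38,6.5,-0.5],[0,0,0.26],0],
    [[-38,6.5,-0.5],[0,0,0.26],0],
    [[-38,6.5,-0.5],[0,0,0.26],0],
    [[-38,6.5,-0.5],[0,0,0.26],0],
    [[-38,6.5,-0.5],[0,0,0.26],0],
  ],
)

```text
t: 2.23
position: [0.5287, 0.0698, 0.284]
tool_rot: [3.141, -0.0, 1.668]
contact_force: [0.9, 1.3, 0.3]
width: 0.0
grasp_force: 0.0
```

>>> servo_tool(
  series=[
    [[0,0,0],[0,0,0],0],
    [[0,0,0],[0,0,0],0],
    [[0,0,0],[0,0,0],0],
  ],
)

```text
t: 2.48
position: [0.5276, 0.072, 0.2835]
tool_rot: [-3.141, -0.001, 1.668]
contact_force: [-0.6, 0.8, 0.3]
width: -0.0002
grasp_force: 0.0
```

```bash
python3 - <<'E'
from h import *
go([.569,-.006,.285],95)
for n in ['wrist','top']:
    p,M=shot(n,n+'2.png')
    for t in ['wheel_centre','mark_stud','pointer_tip']: print(n,t,find(p,M,t))
    print(pix(p,M,[.511,-.011,.2]),pix(p,M,[.567,.018,.174]))
E
```

```text
t 2.48 pos [0.5276 0.072  0.2835] rpy [-3.141e+00 -1.000e-03  1.668e+00] F [-0.6  0.8  0.3] w -0.0002
shift cm [-8.16  3.37 -0.16] turn [-0.001 -0.001  0.009]
wrist wheel_centre [(0.63, array([ 0.789, -0.08 ,  0.141]))]
wrist mark_stud [(0.97, array([ 0.813, -0.07 ,  0.154]))]
wrist pointer_tip [(0.91, array([ 0.821, -0.06 ,  0.124])), (0.78, array([0.574, 0.018, 0.173]))]
[231.03926588 284.37381875] [292.08453672 247.85595538]
top wheel_centre [(0.74, array([ 0.789, -0.078,  0.147])), (0.68, array([ 0.51 , -0.011,  0.2  ])), (0.65, array([ 0.37 , -0.271,  0.141]))]
top mark_stud [(0.61, array([ 0.398, -0.255,  0.15 ])), (0.45, array([ 0.815, -0.064,  0.147]))]
top pointer_tip [(0.75, array([ 0.826, -0.059,  0.123])), (0.69, array([0.564, 0.017, 0.173])), (0.62, array([ 0.406, -0.254,  0.124]))]
[270.94940346 206.96068551] [260.52539277 187.86263206]
```

View pics/wrist2.png

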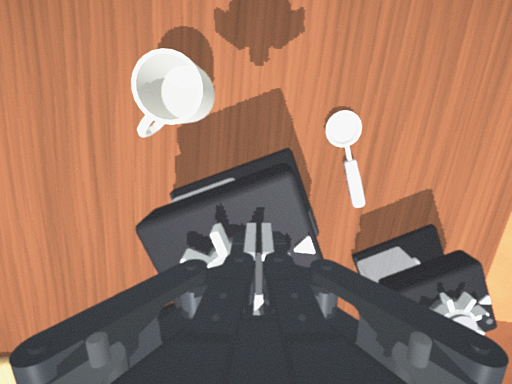

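The wrist view shows the shut fingers near (258,240), the pointer wedge at (303,246) where projected, and the mug and spoon clear. Next I'll go above the gap at +5°.

>>> servo_tool(
  series=[
    [[-4,1.7,1],[0,0,0.01],0],
    [[-8.2,3.4,3],[0,0,0.01],0],
    [[-8.2,3.4,4.8],[0,0,0.01],0],
    [[-8.2,3.4,4.8],[0,0,0.01],0],
    [[-8.2,3.4,4.8],[0,0,0.01],0],
    [[-8.2,3.4,4.8],[0,0,0.01],0],
  ],
)

```text
t: 3.38
position: [0.5697, -0.0056, 0.2361]
tool_rot: [3.141, -0.001, 1.659]
contact_force: [0.1, 0.9, 0.5]
width: -0.0001
grasp_force: 0.0
```

```bash
python3 - <<'E'
from h import *
go([.569,-.006,.199],95)
p,M=shot('wrist'); q,N=shot('side')
for P,L in((p,M),(q,N)):
    for t in ['wheel_centre','pointer_tip','mark_stud']: print(t,find(P,L,t))
a=cv2.resize(p['img'][150:384,100:420],(410,300))
u=pix(q,N,[.511,-.011,.2]).astype(int)
b=cv2.resize(q['img'][u[1]-55:u[1]+45,u[0]-65:u[0]+65],(390,300),interpolation=cv2.INTER_CUBIC)
cv2.imwrite('pics/c3.png',np.hstack([a,b])[:,:,::-1])
E
```

```text
t 3.38 pos [ 0.5697 -0.0056  0.2361] rpy [ 3.141e+00 -1.000e-03  1.659e+00] F [0.1 0.9 0.5] w -0.0001
shift cm [-0.04 -0.08  3.71] turn [ 0.    -0.001  0.001]
wheel_centre [(0.92, array([ 0.791, -0.081,  0.141])), (0.69, array([ 0.514, -0.009,  0.202]))]
pointer_tip [(0.92, array([0.571, 0.014, 0.169])), (0.63, array([0.661, 0.084, 0.003])), (0.56, array([ 0.819, -0.063,  0.126]))]
mark_stud [(0.69, array([ 0.499, -0.047,  0.212]))]
wheel_centre [(0.98, array([ 0.788, -0.08 ,  0.142])), (0.66, array([ 0.37 , -0.272,  0.144]))]
pointer_tip [(0.89, array([ 0.409, -0.249,  0.124])), (0.75, array([0.572, 0.018, 0.178]))]
mark_stud [(0.83, array([ 0.815, -0.07 ,  0.151])), (0.77, array([ 0.401, -0.258,  0.148])), (0.61, array([ 0.497, -0.054,  0.215]))]
```

View pics/c3.png

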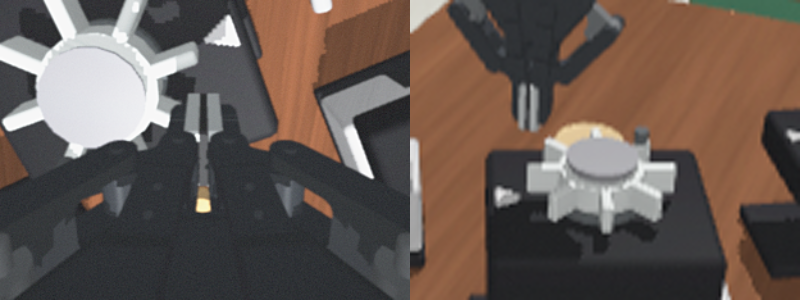

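The wrist crop shows the shut fingertips at (203,100) in the free gap just clockwise of the lug at the pointer, whose end is at (195,50). I'll descend into that gap.

>>> servo_tool(
  series=[
    [[0,-0.1,1],[0,0,0],0],
    [[0,-0.1,2],[0,0,0],0],
    [[0,-0.1,3],[0,0,0],0],
    [[0,-0.1,3.9],[0,0,0],0],
    [[0,-0.1,3.9],[0,0,0],0],
    [[0,-0.1,3.9],[0,0,0],0],
  ],
)

```text
t: 4.28
position: [0.5681, -0.007, 0.1956]
tool_rot: [-3.139, -0.0, 1.658]
contact_force: [0.7, 0.5, 0.9]
width: 0.0002
grasp_force: 0.0
```

```bash
python3 - <<'E'
from h import *
c=np.array([.5115,-.0105]);r=.0575
for a in (5,15,25,35,42,49): 
    print(a);go([*(c+r*np.array([np.cos(np.radians(a)),np.sin(np.radians(a))])),.197],a+90)
E
```

```text
5
t 4.28 pos [ 0.5681 -0.007   0.1956] rpy [-3.139 -0.     1.658] F [0.7 0.5 0.9] w 0.0002
shift cm [ 0.14  0.08 -0.14] turn [-0.002 -0.    -0.001]
15
t 4.28 pos [ 0.5681 -0.007   0.1956] rpy [-3.139 -0.     1.658] F [0.7 0.5 0.9] w 0.0002
shift cm [ 1.14 -0.01 -0.14] turn [-0.002 -0.    -0.175]
25
t 4.28 pos [ 0.5681 -0.007   0.1956] rpy [-3.139 -0.     1.658] F [0.7 0.5 0.9] w 0.0002
shift cm [ 2.11 -0.27 -0.14] turn [-0.002 -0.    -0.35 ]
35
t 4.28 pos [ 0.5681 -0.007   0.1956] rpy [-3.139 -0.     1.658] F [0.7 0.5 0.9] w 0.0002
shift cm [ 3.02 -0.69 -0.13] turn [-0.002 -0.001 -0.524]
42
t 4.28 pos [ 0.5681 -0.007   0.1956] rpy [-3.139 -0.     1.658] F [0.7 0.5 0.9] w 0.0002
shift cm [ 3.6  -1.08 -0.13] turn [-0.002 -0.001 -0.646]
49
t 4.28 pos [ 0.5681 -0.007   0.1956] rpy [-3.139 -0.     1.658] F [0.7 0.5 0.9] w 0.0002
shift cm [ 4.13 -1.54 -0.13] turn [-0.002 -0.001 -0.768]
```

No contact on the way down. Now I'll push click 1 along the arc.

>>> servo_tool(
  series=[
    [[0.4,0.1,-0.1],[0,0,-0.04],0],
    [[0.7,0.05,-0.1],[0,0,-0.1],0],
    [[1.1,0,-0.1],[0,0,-0.17],0],
    [[1.4,-0.1,-0.1],[0,0,-0.22],0],
    [[1.75,-0.15,-0.1],[0,0,-0.28],0],
    [[2.1,-0.27,-0.1],[0,0,-0.35],0],
    [[2.4,-0.4,-0.1],[0,0,-0.41],0],
    [[2.7,-0.52,-0.1],[0,0,-0.46],0],
  ],
)

```text
t: 4.95
position: [0.5619, 0.0194, 0.1984]
tool_rot: [3.14, 0.001, 2.122]
contact_force: [-0.3, -0.5, -0.5]
width: -0.0002
grasp_force: 0.4
```

```bash
python3 - <<'E'
from h import *
c=np.array([.5115,-.0105]);r=.0575
for a in (35,42,49): 
    print(a);go([*(c+r*np.array([np.cos(np.radians(a)),np.sin(np.radians(a))])),.197],a+90)
E
```

```text
35
t 4.95 pos [0.5619 0.0194 0.1984] rpy [3.140e+00 1.000e-03 2.122e+00] F [-0.3 -0.5 -0.5] w -0.0002
shift cm [ 0.43 -0.12  0.14] turn [ 0.001  0.002 -0.059]
42
t 4.95 pos [0.5619 0.0194 0.1984] rpy [3.140e+00 1.000e-03 2.122e+00] F [-0.3 -0.5 -0.5] w -0.0002
shift cm [ 1.13 -0.21  0.14] turn [ 0.001  0.002 -0.181]
49
t 4.95 pos [0.5619 0.0194 0.1984] rpy [3.140e+00 1.000e-03 2.122e+00] F [-0.3 -0.5 -0.5] w -0.0002
shift cm [ 1.81 -0.38  0.14] turn [ 0.001  0.002 -0.304]
```

>>> servo_tool(
  series=[
    [[0.4,-0.1,0.1],[0,0,-0.06],0],
    [[0.75,-0.15,0.1],[0,0,-0.12],0],
    [[1.1,-0.2,0.1],[0,0,-0.18],0],
    [[1.45,-0.3,0.1],[0,0,-0.24],0],
    [[1.75,-0.38,0.1],[0,0,-0.3],0],
    [[1.75,-0.38,0.1],[0,0,-0.3],0],
  ],
)

```text
t: 5.45
position: [0.5489, 0.0333, 0.1974]
tool_rot: [3.14, 0.0, 2.422]
contact_force: [0.4, 0.7, -0.0]
width: -0.0001
grasp_force: 0.0
```

```bash
python3 - <<'E'
from h import *
go([.5115+.0575*np.cos(np.radians(49)),-.0105+.0575*np.sin(np.radians(49)),.197],139)
p,M=shot('wrist'); q,N=shot('side')
for P,L in((p,M),(q,N)):
    print(find(P,L,'mark_stud'))
a=cv2.resize(p['img'][150:384,100:420],(410,300))
u=pix(q,N,[.511,-.011,.2]).astype(int)
b=cv2.resize(q['img'][u[1]-55:u[1]+45,u[0]-65:u[0]+65],(390,300),interpolation=cv2.INTER_CUBIC)
cv2.imwrite('pics/c4.png',np.hstack([a,b])[:,:,::-1])
E
```

```text
t 5.45 pos [0.5489 0.0333 0.1974] rpy [3.14  0.    2.422] F [ 0.4  0.7 -0. ] w -0.0001
shift cm [-0.05 -0.01  0.04] turn [ 0.001  0.    -0.004]
[]
[(0.76, array([ 0.816, -0.065,  0.148])), (0.75, array([ 0.531, -0.055,  0.214])), (0.48, array([ 0.402, -0.254,  0.152])), (0.43, array([0.413, 0.16 , 0.002]))]
```

View pics/c4.png

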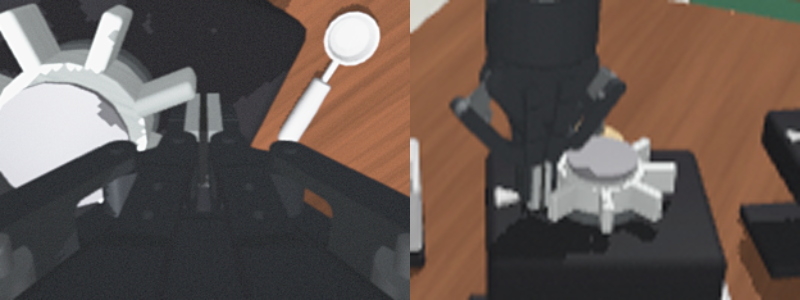

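The side crop shows the stud at world (0.531,−0.055), about −66°, so one click is done and the fingers are free in the gap. I'll lift and return.

>>> servo_tool(
  series=[
    [[0,0,-2],[0,0,0],0],
    [[0,0,-4],[0,0,0],0],
    [[-0.2,0,-4.2],[0,0,0.12],0],
    [[-1,-0.4,-4.2],[0,0,0.24],0],
    [[-1.8,-0.7,-4.2],[0,0,0.36],0],
    [[-2.6,-1,-4.2],[0,0,0.48],0],
    [[-3.4,-1.3,-4.2],[0,0,0.6],0],
    [[-4.05,-1.6,-4.2],[0,0,0.72],0],
  ],
)

```text
t: 6.32
position: [0.5691, -0.007, 0.2389]
tool_rot: [3.141, 0.0, 1.691]
contact_force: [0.1, 0.2, 0.1]
width: 0.0001
grasp_force: 0.0
```

>>> servo_tool(
  series=[
    [[0,0,0],[0,0,0.04],0],
    [[0,0,0],[0,0,0.04],0],
    [[0,0,0],[0,0,0.04],0],
  ],
)

```text
t: 6.57
position: [0.5686, -0.0062, 0.2386]
tool_rot: [-3.141, 0.0, 1.659]
contact_force: [-0.9, 0.3, -0.1]
width: -0.0003
grasp_force: 0.0
```

```bash
python3 -c "
from h import *
go([.5685,-.0068,.196],95)
p,M=shot('top');print(find(p,M,'mark_stud'))"
```

```text
t 6.57 pos [ 0.5686 -0.0062  0.2386] rpy [-3.141  0.     1.659] F [-0.9  0.3 -0.1] w -0.0003
shift cm [-0.06 -0.02  4.26] turn [-0.     0.     0.001]
[(0.6, array([ 0.402, -0.256,  0.151])), (0.55, array([ 0.816, -0.066,  0.147]))]
```

Same start pose as before, so I'll repeat the descent and push click 2.

>>> servo_tool(
  series=[
    [[0,0,1],[0,0,0],0],
    [[-0.05,0,2],[0,0,0],0],
    [[-0.05,0,3],[0,0,0],0],
    [[-0.05,0,4.2],[0,0,0],0],
    [[-0.05,0,4.2],[0,0,0],0],
    [[-0.05,0,4.2],[0,0,0],0],
  ],
)

```text
t: 7.17
position: [0.5677, -0.0068, 0.1954]
tool_rot: [-3.139, -0.0, 1.658]
contact_force: [-0.3, -0.4, 0.8]
width: -0.0006
grasp_force: 0.0
```

>>> servo_tool(
  series=[
    [[0.4,0.05,0],[0,0,-0.04],0],
    [[0.7,0.05,0],[0,0,-0.1],0],
    [[1.1,0,0],[0,0,-0.17],0],
    [[1.4,-0.1,0],[0,0,-0.22],0],
    [[1.75,-0.15,0],[0,0,-0.28],0],
    [[2.1,-0.27,0],[0,0,-0.35],0],
    [[2.4,-0.4,0],[0,0,-0.41],0],
    [[2.7,-0.52,0],[0,0,-0.46],0],
  ],
)

```text
t: 7.83
position: [0.5617, 0.0195, 0.1974]
tool_rot: [3.14, 0.001, 2.122]
contact_force: [0.3, -1.8, 0.7]
width: -0.0001
grasp_force: 0.4
```

>>> servo_tool(
  series=[
    [[0.4,-0.1,0],[0,0,-0.06],0],
    [[0.75,-0.15,0],[0,0,-0.12],0],
    [[1.1,-0.2,0],[0,0,-0.18],0],
    [[1.45,-0.3,0],[0,0,-0.24],0],
    [[1.75,-0.38,0],[0,0,-0.3],0],
    [[1.75,-0.38,0],[0,0,-0.3],0],
  ],
)

```text
t: 8.33
position: [0.5488, 0.0335, 0.1974]
tool_rot: [3.14, 0.0, 2.422]
contact_force: [-0.1, -0.1, -0.4]
width: 0.0003
grasp_force: 0.0
```

```bash
python3 - <<'E'
from h import *
go([.5115+.0575*np.cos(np.radians(49)),-.0105+.0575*np.sin(np.radians(49)),.197],139)
p,M=shot('wrist'); q,N=shot('side')
for P,L in((p,M),(q,N)):
    print(find(P,L,'mark_stud'))
a=cv2.resize(p['img'][150:384,100:420],(410,300))
u=pix(q,N,[.511,-.011,.2]).astype(int)
b=cv2.resize(q['img'][u[1]-55:u[1]+45,u[0]-65:u[0]+65],(390,300),interpolation=cv2.INTER_CUBIC)
cv2.imwrite('pics/c5.png',np.hstack([a,b])[:,:,::-1])
E
```

```text
t 8.33 pos [0.5488 0.0335 0.1974] rpy [3.14  0.    2.422] F [-0.1 -0.1 -0.4] w 0.0003
shift cm [-0.07 -0.01  0.04] turn [ 0.001  0.    -0.004]
[]
[(0.87, array([ 0.555, -0.028,  0.215])), (0.82, array([ 0.399, -0.258,  0.151])), (0.69, array([ 0.814, -0.067,  0.15 ]))]
```

View pics/c5.png

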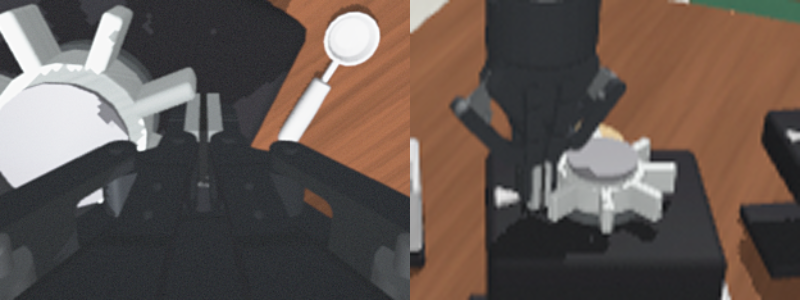

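The stud is now at about −22°, so two clicks are done. Same cycle for the last one.

>>> servo_tool(
  series=[
    [[0,0,-2],[0,0,0],0],
    [[0,0,-4],[0,0,0],0],
    [[-0.2,0,-4.2],[0,0,0.12],0],
    [[-1,-0.4,-4.2],[0,0,0.24],0],
    [[-1.8,-0.7,-4.2],[0,0,0.36],0],
    [[-2.6,-1,-4.2],[0,0,0.48],0],
    [[-3.4,-1.3,-4.2],[0,0,0.6],0],
    [[-4.05,-1.6,-4.2],[0,0,0.72],0],
  ],
)

```text
t: 9.2
position: [0.569, -0.0068, 0.2389]
tool_rot: [3.141, 0.0, 1.691]
contact_force: [0.2, 0.0, 0.0]
width: -0.0003
grasp_force: 0.0
```

>>> servo_tool(
  series=[
    [[0,0,0],[0,0,0.04],0],
    [[0,0,0],[0,0,0.04],0],
    [[0,0,0],[0,0,0.04],0],
  ],
)

```text
t: 9.45
position: [0.5685, -0.006, 0.2387]
tool_rot: [-3.141, 0.0, 1.659]
contact_force: [-1.0, 0.8, 0.3]
width: 0.0005
grasp_force: 0.0
```

```bash
python3 -c "
from h import *
go([.5685,-.0068,.196],95)
p,M=shot('wrist');print(find(p,M,'mark_stud'))
p,M=shot('side');print(find(p,M,'mark_stud'))"
```

```text
t 9.45 pos [ 0.5685 -0.006   0.2387] rpy [-3.141  0.     1.659] F [-1.   0.8  0.3] w 0.0005
shift cm [-0.08 -0.01  4.27] turn [-0.     0.     0.001]
[(0.91, array([ 0.561, -0.022,  0.211]))]
[(0.89, array([ 0.557, -0.028,  0.212])), (0.5, array([ 0.401, -0.256,  0.149]))]
```

>>> servo_tool(
  series=[
    [[0,0,1],[0,0,0],0],
    [[-0.05,0,2],[0,0,0],0],
    [[-0.05,0,3],[0,0,0],0],
    [[-0.05,0,4.2],[0,0,0],0],
    [[-0.05,0,4.2],[0,0,0],0],
    [[-0.05,0,4.2],[0,0,0],0],
  ],
)

```text
t: 10.15
position: [0.5677, -0.0067, 0.1954]
tool_rot: [-3.139, -0.0, 1.658]
contact_force: [0.9, -0.0, -0.7]
width: 0.0002
grasp_force: 0.0
```

>>> servo_tool(
  series=[
    [[0.4,0.05,0],[0,0,-0.04],0],
    [[0.7,0.05,0],[0,0,-0.1],0],
    [[1.1,0,0],[0,0,-0.17],0],
    [[1.4,-0.1,0],[0,0,-0.22],0],
    [[1.75,-0.15,0],[0,0,-0.28],0],
    [[2.1,-0.27,0],[0,0,-0.35],0],
    [[2.4,-0.4,0],[0,0,-0.41],0],
    [[2.7,-0.52,0],[0,0,-0.46],0],
  ],
)

```text
t: 10.82
position: [0.5616, 0.0196, 0.1974]
tool_rot: [3.14, 0.001, 2.122]
contact_force: [-0.2, -0.8, 0.4]
width: -0.0003
grasp_force: 0.4
```

>>> servo_tool(
  series=[
    [[0.4,-0.1,0],[0,0,-0.06],0],
    [[0.75,-0.15,0],[0,0,-0.12],0],
    [[1.1,-0.2,0],[0,0,-0.18],0],
    [[1.45,-0.3,0],[0,0,-0.24],0],
    [[1.75,-0.38,0],[0,0,-0.3],0],
    [[1.75,-0.38,0],[0,0,-0.3],0],
    [[1.75,-0.38,0],[0,0,-0.3],0],
  ],
)

```text
t: 11.4
position: [0.5491, 0.033, 0.1973]
tool_rot: [3.141, 0.001, 2.417]
contact_force: [-0.9, -0.2, -0.3]
width: -0.0001
grasp_force: 0.0
```

>>> servo_tool(
  series=[
    [[0,0,-2],[0,0,0],0],
    [[0,0,-4],[0,0,0],0],
    [[0,0,-7],[0,0,0],0],
    [[0,3,-9],[0,0,0],0],
    [[3,6,-9],[0,0,0],0],
    [[6,10,-9],[0,0,0],0],
    [[6,10,-9],[0,0,0],0],
    [[6,10,-9],[0,0,0],0],
  ],
)

```text
t: 12.07
position: [0.5697, 0.153, 0.2867]
tool_rot: [3.139, -0.002, 2.425]
contact_force: [0.3, -0.7, -0.3]
width: 0.0001
grasp_force: 0.0
```

```bash
python3 - <<'E'
from h import *
s=robot.state();print(s['t'],s['position'],s['qvel'])
p,M=shot('top'); q,N=shot('side')
for P,L in((p,M),(q,N)):
    for t in ['mark_stud','pointer_tip','wheel_centre','mug','bean_jar','spoon','catch_cup']: print(t,find(P,L,t))
def crop(q,N):
    u=pix(q,N,[.511,-.011,.2]).astype(int); return cv2.resize(q['img'][u[1]-50:u[1]+50,u[0]-65:u[0]+65],(390,300),interpolation=cv2.INTER_CUBIC)
cv2.imwrite('pics/c6.png',np.hstack([crop(p,M),crop(q,N)])[:,:,::-1])
E
```

```text
12.0667 [0.56967055 0.15296889 0.28672077] [ 0.05316442 -0.01205869  0.06554997  0.03532668  0.03153771  0.0035222
  0.02945038]
mark_stud [(0.76, array([ 0.4  , -0.254,  0.151])), (0.72, array([0.555, 0.016, 0.214])), (0.66, array([ 0.814, -0.068,  0.148]))]
pointer_tip [(0.71, array([ 0.407, -0.252,  0.121])), (0.65, array([0.566, 0.018, 0.174])), (0.56, array([ 0.824, -0.06 ,  0.123]))]
wheel_centre [(0.75, array([ 0.372, -0.272,  0.141])), (0.74, array([ 0.511, -0.009,  0.199])), (0.74, array([ 0.789, -0.083,  0.143]))]
mug []
bean_jar [(0.95, array([ 0.581, -0.167,  0.001])), (0.19, array([0.554, 0.015, 0.216]))]
spoon [(0.8, array([0.664, 0.09 , 0.005])), (0.71, array([ 0.51 , -0.013,  0.2  ]))]
catch_cup []
mark_stud [(0.96, array([0.552, 0.009, 0.218])), (0.75, array([ 0.813, -0.067,  0.149])), (0.63, array([ 0.401, -0.258,  0.146])), (0.26, array([0.57 , 0.017, 0.177]))]
pointer_tip [(0.95, array([ 0.409, -0.249,  0.123])), (0.68, array([0.567, 0.019, 0.175])), (0.62, array([ 0.827, -0.064,  0.124]))]
wheel_centre [(0.97, array([ 0.374, -0.273,  0.142])), (0.94, array([ 0.788, -0.083,  0.141])), (0.81, array([ 0.511, -0.008,  0.2  ]))]
mug []
bean_jar []
spoon [(0.9, array([ 0.666,  0.089, -0.001]))]
catch_cup []
```

View pics/c6.png

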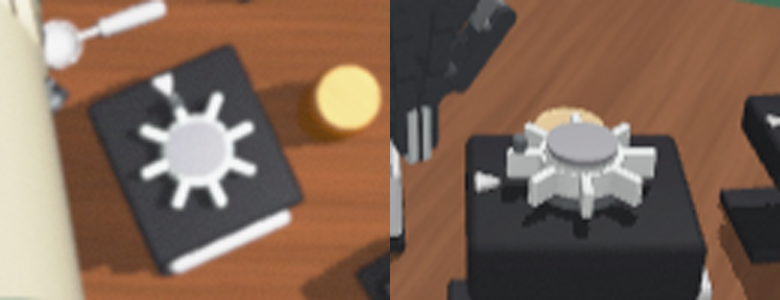

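The stud lug at (177,103) in the top crop now stands in line with the pointer wedge at (165,85). The gripper is clear, and the jar and spoon have not moved.

```bash
python3 -c "
from plant import robot
print(robot.finish_job())"
```

```text
the job is handed in; nothing more can be done
None
```

I clicked the largest grinder's wheel three rests anticlockwise, so the studded lug now stands at the pointer with the gripper clear of it, and handed the job in at about 12 s. The jar and spoon checked out unmoved; the mug and cup weren't detected in the final pictures, though the arm met no unexpected contact.

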